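# Refit the coarse grid in the washed vegetable dicer

### The job

The vegetable dicer has been washed and needs its coarse dicing grid back: take that grid out of the grey tub, where it leans tab-down among the other cutters, lay it flat on the drainer and let go, then take it by its tab and slide it into the dicer's mouth until it is fully home, and swing the dicer's latch across the mouth until it is fully shut. Leave the other two cutters in the tub, and do not shift the glass that stands behind the cup and saucer.

Things in the scene. Friction and masses are not known exactly. Their poses are not given: they have to be found in the camera images.
- coarse_grid: Coarse dicing grid, bare metal, about 0.2 kg: square frame 84x84x10 mm holding 3 blades each way (15 mm openings), with a flat tab 36 wide, 46 long, 10 thick on one side. Origin: centre of the square, mid-thickness; x away from the tab (tab end x=-88, far edge x=+42), z through the thickness; faces alike. Starts tab down in the tub, leaning 16 degrees on the near rim, far edge 55 mm above it.
- fine_grid: Fine dicing grid: same frame, tab, origin and axes as the coarse grid but 8 blades each way (5 mm openings). Also leans tab down on the tub's near rim. Not wanted.
- wedge_cutter: Wedge cutter: same frame, tab, origin and axes but six spokes round a small hub. Also leans tab down on the tub's near rim. Not wanted. The three cutters stand 88 to 116 mm apart, in any order.
- tub: Grey plastic tub, fixed, 230 (x) by 330 (y) mm, floor 5 mm thick, rim 78 mm high with a flange out to x=+-122, y=+-171 (hand grips to y=+-188). Origin: centre of its underside. The near wall, on which the cutters lean, has its inner face at x=-105 mm. A brush and cutlery lie on its floor.
- dicer: Vegetable dicer, bare metal, fixed; press arm swung up at the rear (x over +60, to 250 mm high). Origin: underside, below the grid's seat; x from the mouth to the rear, z up. The grid slides in along +x, tab last, between cheeks 89 mm apart (101 at the mouth, x=-42; 58 mm high, outside y=+-58), and under two lips (from x=-32, 53 mm high), so it cannot be dropped in from above.
- dicer_home (a point): Where the coarse grid's origin is when fully home against the end stop (within 1.5 mm), 45 mm above the bench; axes as the dicer's. The tab then sticks out of the mouth from x=-42 to -88 mm. The grid lies on two side ledges 40 mm above the bench that begin at x=-56 with a small ramp (y from +-37.5 outwards).
- latch (a joint): Dicer's swing latch, about an upright pivot at (-51, +52) mm of the dicer; rad: 0 swung open, pointing forward and outward; 2.2 shut at its stop, across the mouth close in front of the grid's frame, beside the tab. Friction hinge, 1 N at the pin. Arm 31 mm long, 12 wide, 41 to 50 mm above the bench. It presses a grid that is a few mm out home; it cannot shut if more sticks out.
- latch_pin (a point): Top of the latch's upright thumb pin: 10 mm diameter, on the latch arm 25 mm from the pivot, standing from 50 to 73 mm above the bench.
- tumbler_c: Drinking glass upside down, 66 mm across, 88 high, loose, behind the cup and saucer; origin at the centre of its underside.

How it is judged:
On the way, in this order (a step that is already met when the one before it is completed fails the run):
1. the coarse grid lies flat on the drainer outside the tub, let go (height (world z) of coarse_grid below 0.015 m and (angle between coarse_grid's own z axis and vertical below 0.08 rad or angle between coarse_grid's own z axis and vertical above 3.06 rad) and contact force between coarse_grid and the fingers below 0.05 N and linear speed of coarse_grid below 0.02 m/s and (x of coarse_grid in the frame of tub below -0.12 m or x of coarse_grid in the frame of tub above 0.12 m or y of coarse_grid in the frame of tub below -0.165 m or y of coarse_grid in the frame of tub above 0.165 m)), for 0.2 s.
2. the coarse grid is home in the dicer's guides, tab out (within 6 mm) (x of coarse_grid in the frame of dicer between -0.006 and 0.006 m and y of coarse_grid in the frame of dicer between -0.006 and 0.006 m and z of coarse_grid in the frame of dicer between 0.04 and 0.052 m and angle between the z axis of coarse_grid and the z axis of dicer, either way round below 0.08 rad and angle between the x axis of coarse_grid and the x axis of dicer, either way round below 0.1 rad), for 0.1 s.
At the end, for the whole second after the job is handed in: The coarse grid lies in the dicer's guides within 6 mm of home in x and y, level on its ledges, tab out; the latch is shut (over 2.05 of 2.2 rad) and everything is at rest; the fine grid and the wedge cutter are still in the tub (all of step 2 and value of joint latch above 2.05 rad and linear speed of coarse_grid below 0.02 m/s and velocity of joint latch below 0.1 rad/s and x of fine_grid in the frame of tub between -0.14 and 0.12 m and y of fine_grid in the frame of tub between -0.165 and 0.165 m and height (world z) of each of fine_grid, wedge_cutter below 0.13 m and x of wedge_cutter in the frame of tub between -0.14 and 0.12 m and y of wedge_cutter in the frame of tub between -0.165 and 0.165 m); the robot touches nothing.
It fails at once if one of the other two cutters is lifted out of the tub (height (world z) of any of fine_grid, wedge_cutter above 0.15 m).
It fails at once if the glass is shifted by more than 30 mm or tipped (distance of tumbler_c from where it was at the start of the episode above 0.03 m or angle between tumbler_c's own z axis and vertical between 0.5 and 2.6 rad).
It also fails if it takes over 69 s, if anything falls off the work surface, if the arm or the gripper's body presses on something with over 40 N, if the wrist force passes 120 N, or if a joint passes its speed limit or range.

### The arm

A 6-joint arm with a two-finger parallel gripper is mounted at the origin on a cart in front of the work surface, level with it; the furniture and walls round the work are solid. World frame = base frame: x ahead of the robot, y to its left, z up, the work surface at z = 0. Lengths are in m, angles in rad, forces in N, time in s.
With the tool pointing down it reaches from about 0.275 to 0.825 m from the base axis. Payload 5.2 kg.
Tool frame: the origin (TCP) lies on the centre line of the jaws, within the pads' length; the fingertips stand 25 mm ahead of it and the grasp point (between the pads) lies 6 mm ahead of it; z points along the fingers, y is the line along which they close (so a half turn about z gives the same grasp; the last joint's range is limited). The gripper opens to 93 mm and grips with 3 to 60 N. Pads are 15 mm wide; open, the fingers measure 128 mm over their backs; the gripper's body (75 mm by 188 mm) begins 65 mm behind the grasp point.
Start: joints at [1.138, 0.259, 1.535, -0, 1.348, -0.203], TCP at [0.125, 0.536, 0.244] pointing down, gripper open.
Joint ranges: [-3.14, 3.14], [-0.91, 2.08], [0.19, 2.58], [-1.22, 4.36], [0.22, 2.71], [-3.12, 3.12]. Speed limits (rad/s): [2.57, 2.57, 3.14, 3.14, 3.14, 3.14].

### API

Orientations are given as a 3x3 rotation matrix whose columns are the frame's x, y, z axes.
In Python, from plant import robot gives the robot as it stands.
- The arm moves only by the tool carry_out, never from a script. Its argument "motion" is a list of rows, each a list of 5 numbers: the shift along the tool's x, y, z scaled (see below), then the turn about the tool's z scaled (see below), then the opening, from -1 (shut) to 1 (fully open). In form: [[x, y, z, turn, grip], ...]. A call has 1 to 5 rows; each row shifts and turns the commanded pose from where the row before left it, along the tool's axes as they then stand; what a row does not reach is not made up. The controller multiplies each number of a shift by 20 mm and each number of a turn by 0.08 rad. A row lasts 1/10 s, in which the tool goes at most 50 mm and 8.59 degrees, less where a joint would pass 70% of its speed; a pose out of reach is approached as far as the arm can. A call with a number of a shift or a turn outside -1 to 1 is refused whole. A call with a gripper value outside its range is refused whole. The fingers move at their own pace and stop on an object; "grip_force" is the grip in N (left out, the last holds). Time passes only in rows, so rows that do not move let the fingers close. It gives the time, the measured TCP pose, the force, the opening and the grip force at its end, in the units of the state.
- robot.state(): the state, without advancing time (a new reading comes with each control period).
- robot.read_camera(name): name is "scene" or "top" or "wrist"; returns a dict with "frame" (420x560x3 uint8, red, green, blue), "mtx" (3x3 intrinsics, pixels), "R" (3x3) and "t" (3): a world point X has camera coordinates R X + t. Camera axes: x right, y down, z forward; pixel columns grow to the right and rows downward; lengths in m; the calibration is good to about 2 mm. A picture is of the moment at which its call begins. There is no depth.
- robot.job_done(): hands the job in; it is judged then, once.
The state is a dict: "clock": time; "q": joint angles; "qvel": joint speeds; "tau": joint torques, N m; "tcp_pos": TCP position; "ee_rot": TCP orientation; "ft_force": force on the tool from outside, world axes, zero at the start; "moment": the same for the moment, N m; "gripper_width": opening from 0.0 (shut) to 1.0 (fully open); "finger_force": force on a finger pad.
Only numpy, scipy, OpenCV 4.12 (cv2) and the standard library are available. Lean on these libraries where they do the work, as an engineer would, in place of code of your own. Each camera call takes 0.05 s, during which the arm holds its last target. There are 200 camera calls.

## Working session

There is one attempt and no reset: what is moved stays moved. The work goes in short steps, Python scripts to look and compute and a tool call to move; the robot and the scene stay as the last step left them, time stands still between calls to the robot, and variables do not carry over. Pictures are saved under pics/ and viewed, at most 10 in all, crops included, and the job is handed in when it is done.

Besides the shell and the picture viewer there is one more tool, called after "Request:" in YAML: its name, and indented under it one key for each argument. carry_out: Moves the arm, as the interface text tells. Its arguments: {"type":"object","properties":{"motion":{"type":"array"},"grip_force":{"type":"number"}},"required":["motion"]}

```bash
mkdir -p pics; ls; python3 - <<'E'
from plant import robot
import cv2,numpy as np
for n in ["scene","top","wrist"]:
    c=robot.read_camera(n); cv2.imwrite(f"pics/{n}0.png",c["frame"][:,:,::-1]); print(n,c["mtx"].tolist(),c["R"].round(4).tolist(),c["t"].round(4).tolist())
print(robot.state())
E
```

```text
pics
scene [[411.3986169352885, 0.0, 283.3528318217719], [0.0, 411.3986169352885, 210.16396538201704], [0.0, 0.0, 1.0]] [[0.6077, -0.7937, 0.0271], [-0.3162, -0.2731, -0.9085], [0.7285, 0.5436, -0.4169]] [-0.368, 0.2605, 0.8143]
top [[435.32958701500877, 0.0, 282.52578708912137], [0.0, 435.32958701500877, 202.29709700809664], [0.0, 0.0, 1.0]] [[0.0477, -0.9989, 0.0008], [-0.9752, -0.0468, -0.2161], [0.2159, 0.0095, -0.9764]] [-0.0124, 0.6166, 0.9954]
wrist [[297.59757080173466, 0.0, 278.9497976371793], [0.0, 297.59757080173466, 209.85172901287902], [0.0, 0.0, 1.0]] [[0.227, 0.9739, -0.0017], [0.9382, -0.2182, 0.2686], [0.2612, -0.0625, -0.9632]] [-0.5504, -0.0317, 0.3918]
{'clock': 0.15, 'q': array([ 1.13819542e+00,  2.59157836e-01,  1.53579775e+00,  1.80288849e-05,
        1.34798485e+00, -2.02819447e-01]), 'qvel': array([ 0.00045844, -0.00126001, -0.00268635, -0.00123633, -0.00169082,
       -0.00199718]), 'tau': array([ 2.40048103e-03, -4.37650037e+01, -2.84234530e+01,  7.18694413e-02,
        3.80783121e-02, -1.06682951e-04]), 'tcp_pos': array([0.12509641, 0.53521087, 0.24303184]), 'ee_rot': array([[-9.73715199e-01,  2.27768245e-01, -5.81000125e-04],
       [ 2.27768803e-01,  9.73714482e-01, -1.21625356e-03],
       [ 2.88704298e-04, -1.31661828e-03, -9.99999092e-01]]), 'ft_force': array([-0.02895256, -0.53228402, -0.32502746]), 'moment': array([-0.01371175, -0.04880372, -0.0229764 ]), 'finger_force': 0.0, 'gripper_width': 0.9996097202051046}
```

View pics/scene0.png

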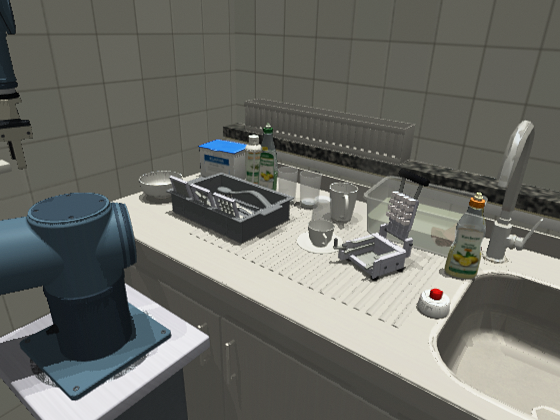

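View pics/top0.png

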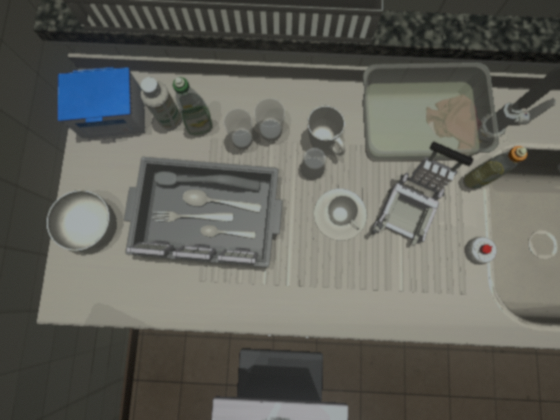

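The scene shows the tub with cutters on the near rim around (215,195), and the dicer at (380,250). In the top view the tub is at (205,212), its cutters are along row 252, and the dicer is at (408,215). I'll enlarge these areas.

```bash
python3 - <<'E'
import cv2,numpy as np
t=cv2.imread("pics/top0.png");s=cv2.imread("pics/scene0.png")
f=lambda im,x,y,w,h,W,H:cv2.resize(im[y:y+h,x:x+w],(W,H),interpolation=cv2.INTER_CUBIC)
a=np.hstack([f(t,115,150,175,130,400,297),f(t,360,135,130,97*1+13,400,297)])
b=np.hstack([f(s,160,160,140,104,400,297),f(s,290,165,140,120,400,297)])
cv2.imwrite("pics/crop0.png",np.clip(np.vstack([a,b])*1.3,0,255).astype(np.uint8))
E
```

```text
(no output)
```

View pics/crop0.png

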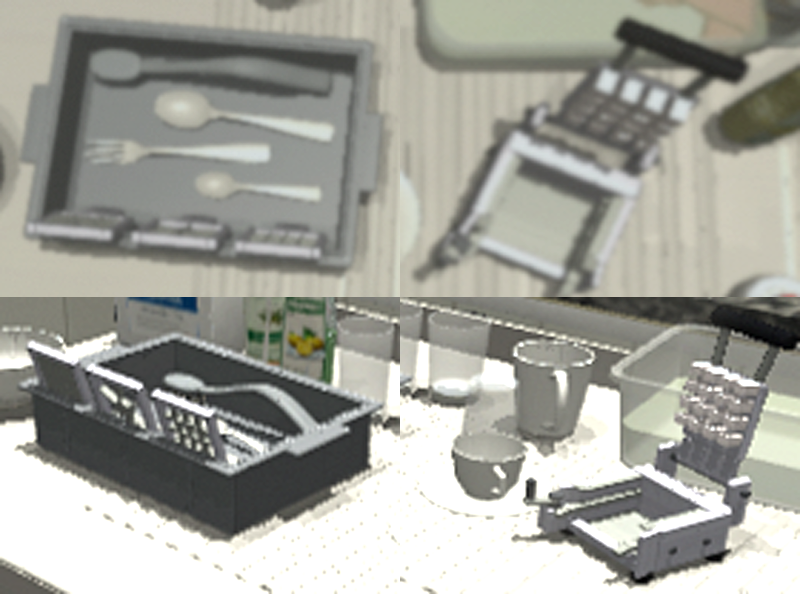

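The crops show the coarse grid (3×3 openings) as the cutter nearest the dicer, with the wedge in the middle and the fine grid at the far left. The coarse grid's top edge runs from (219,259) to (256,262.5) in the top view and from (213,193) to (235,199) in the scene view. The dicer's mouth faces lower-left, with the latch pin at its left corner.

```bash
cat > h.py <<'E'
import numpy as np,cv2
from plant import robot
def ray(c,p):
    R,t=np.array(c["R"]),np.array(c["t"]);K=np.array(c["mtx"])
    d=R.T@np.linalg.solve(K,[p[0],p[1],1.]);return -R.T@t,d/np.linalg.norm(d)
def onz(c,p,z):
    o,d=ray(c,p);return o+d*(z-o[2])/d[2]
def tri(c1,p1,c2,p2):
    o1,d1=ray(c1,p1);o2,d2=ray(c2,p2)
    s=np.linalg.lstsq(np.c_[d1,-d2],o2-o1,rcond=None)[0]
    a,b=o1+s[0]*d1,o2+s[1]*d2;return (a+b)/2,np.linalg.norm(a-b)
def proj(c,X):
    v=np.array(c["mtx"])@(np.array(c["R"])@X+np.array(c["t"]));return v[:2]/v[2]
E
python3 - <<'E'
from h import *
np.set_printoptions(precision=4,suppress=True)
T=robot.read_camera("top");S=robot.read_camera("scene")
tl=lambda u,v:(115+u*.4375,150+v*.4377)
tr=lambda u,v:(360+u*.325,135+v*.3704)
sl=lambda u,v:(160+u*.35,160+v*.35)
sr=lambda u,v:(290+u*.35,165+v*.404)
for p in [(65,15),(378,42),(355,270),(22,237)]: print("tub",onz(T,tl(*p),.078))
A=onz(T,tl(237,250),.133);B=onz(T,tl(322,257),.133);print("coarse",A,B,np.linalg.norm(A-B))
print(tri(T,tl(237,250),S,sl(152,93)),tri(T,tl(322,257),S,sl(215,111)))
W=onz(T,tl(135,240),.133),onz(T,tl(222,248),.133);print("wedge",*W,np.linalg.norm(W[0]-W[1]))
print("pin",tri(T,tr(422,272),S,sr(130,185)))
for n,p in dict(rl=(515,140),rr=(640,175),fr=(595,285),fl=(465,245)).items(): print(n,onz(T,tr(*p),.058))
print("saucer c",onz(T,(340,214),.005))
E
```

```text
tub [0.7134 0.3662 0.078 ]
tub [0.6992 0.0264 0.078 ]
tub [0.4552 0.038  0.078 ]
tub [0.4724 0.3824 0.078 ]
coarse [0.4653 0.152  0.133 ] [0.4625 0.069  0.133 ] 0.08300254344958384
(array([0.4655, 0.1514, 0.1348]), np.float64(0.000953353561151583)) (array([0.464 , 0.0665, 0.1394]), np.float64(0.005764685573221041))
wedge [0.4702 0.252  0.133 ] [0.4665 0.1667 0.133 ] 0.08537494524719498
pin (array([ 0.4696, -0.3512,  0.2016]), np.float64(0.1948274598831345))
rl [ 0.6869 -0.5885  0.058 ]
rr [ 0.6585 -0.6863  0.058 ]
fr [ 0.5553 -0.6414  0.058 ]
fl [ 0.5868 -0.5417  0.058 ]
saucer c [ 0.6065 -0.1315  0.005 ]
```

Request:
carry_out:
  motion:
    - [0,0,0,-0.9,1]
    - [0,0,0,0,1]

```text
clock: 0.45
tcp_pos: [0.1252, 0.5354, 0.2435]
ee_rot: [[-0.988, 0.156, -0.0], [0.156, 0.988, -0.0], [0.0, -0.0, -1.0]]
ft_force: [0.3, 0.8, -0.6]
gripper_width: 1.002
finger_force: 0.0
```

Request:
carry_out:
  motion:
    - [0,0,0,1,1]
    - [0,0,0,1,1]
    - [0,0,0,1,1]
    - [0,0,0,1,1]
    - [0,0,0,1,1]

```text
clock: 0.95
tcp_pos: [0.1252, 0.5355, 0.2435]
ee_rot: [[-0.846, 0.534, -0.0], [0.534, 0.846, -0.0], [-0.0, -0.0, -1.0]]
ft_force: [-0.3, -0.6, 0.3]
gripper_width: 1.001
finger_force: 0.0
```

Request:
carry_out:
  motion:
    - [0,0,0,1,1]
    - [0,0,0,1,1]
    - [0,0,0,1,1]
    - [0,0,0,1,1]
    - [0,0,0,1,1]

```text
clock: 1.45
tcp_pos: [0.1252, 0.5355, 0.2436]
ee_rot: [[-0.571, 0.821, -0.0], [0.821, 0.571, -0.0], [-0.0, -0.0, -1.0]]
ft_force: [-0.5, -0.5, -0.9]
gripper_width: 1.003
finger_force: 0.0
```

Request:
carry_out:
  motion:
    - [0,0,0,1,1]
    - [0,0,0,1,1]
    - [0,0,0,1,1]
    - [0,0,0,1,1]
    - [0,0,0,1,1]

```text
clock: 1.95
tcp_pos: [0.1252, 0.5355, 0.2436]
ee_rot: [[-0.206, 0.979, -0.0], [0.979, 0.206, -0.0], [-0.0, -0.0, -1.0]]
ft_force: [0.5, -0.5, -0.5]
gripper_width: 0.995
finger_force: 0.0
```

Request:
carry_out:
  motion:
    - [0,0,0,1,1]
    - [0,0,0,1,1]
    - [0,0,0,1,1]
    - [0,0,0,0.26,1]
    - [0,0,0,0,1]

```text
clock: 2.45
tcp_pos: [0.1253, 0.5355, 0.2436]
ee_rot: [[0.048, 0.999, -0.0], [0.999, -0.048, -0.0], [-0.0, -0.0, -1.0]]
ft_force: [0.3, -0.5, -0.3]
gripper_width: 1.002
finger_force: 0.0
```

```bash
python3 - <<'E'
from h import *
np.set_printoptions(precision=4,suppress=True)
T=robot.read_camera("top");S=robot.read_camera("scene")
tr=lambda u,v:(360+u*.325,135+v*.3704)
sr=lambda u,v:(290+u*.35,165+v*.404)
print("pin",tri(T,tr(22,272),S,sr(130,185)))
for n,p in dict(rl=(115,140),rr=(240,175),fr=(195,285),fl=(65,245)).items(): print(n,onz(T,tr(*p),.058))
print(robot.state()["tcp_pos"],robot.state()["ee_rot"])
E
```

```text
pin (array([ 0.5505, -0.1987,  0.0675]), np.float64(0.02155116050048972))
rl [ 0.6714 -0.2658  0.058 ]
rr [ 0.6432 -0.3657  0.058 ]
fr [ 0.5402 -0.3274  0.058 ]
fl [ 0.5716 -0.2254  0.058 ]
[0.1252 0.5355 0.2436] [[ 0.0468  0.9989 -0.0001]
 [ 0.9989 -0.0468 -0.0001]
 [-0.0001 -0.0001 -1.    ]]
```

Request:
carry_out:
  motion:
    - [-0.97,0.89,0,0,1]
    - [-0.97,0.89,0,0,1]
    - [-0.97,0.89,0,0,1]
    - [-0.97,0.89,0,0,1]
    - [-0.97,0.89,0,0,1]

```text
clock: 3.05
tcp_pos: [0.21, 0.4336, 0.2437]
ee_rot: [[0.047, 0.999, 0.0], [0.999, -0.047, 0.0], [0.0, 0.0, -1.0]]
ft_force: [0.1, -0.4, 0.5]
gripper_width: 1.003
finger_force: 0.0
```

Request:
carry_out:
  motion:
    - [-0.97,0.89,0,0,1]
    - [-0.97,0.89,0,0,1]
    - [-0.97,0.89,0,0,1]
    - [-0.97,0.89,0,0,1]
    - [-0.97,0.89,0,0,1]

```text
clock: 3.55
tcp_pos: [0.2944, 0.3324, 0.2438]
ee_rot: [[0.047, 0.999, 0.0], [0.999, -0.047, 0.0], [0.0, 0.0, -1.0]]
ft_force: [-0.1, -0.0, -1.0]
gripper_width: 0.999
finger_force: 0.0
```

Request:
carry_out:
  motion:
    - [-0.97,0.89,0,0,1]
    - [-0.97,0.89,0,0,1]
    - [-0.97,0.89,0,0,1]
    - [-0.97,0.89,0,0,1]
    - [-0.97,0.89,0,0,1]

```text
clock: 4.05
tcp_pos: [0.3787, 0.2312, 0.2438]
ee_rot: [[0.047, 0.999, 0.0], [0.999, -0.047, 0.0], [0.0, 0.0, -1.0]]
ft_force: [0.7, 0.5, -0.5]
gripper_width: 0.998
finger_force: 0.0
```

Request:
carry_out:
  motion:
    - [-0.97,0.89,0,0,1]
    - [-0.97,0.89,0,0,1]
    - [-0.97,0.89,0,0,1]
    - [-0.97,0.89,0,0,1]
    - [-0.97,0.89,0,0,1]

```text
clock: 4.55
tcp_pos: [0.4629, 0.1301, 0.2437]
ee_rot: [[0.047, 0.999, 0.0], [0.999, -0.047, 0.0], [0.0, 0.0, -1.0]]
ft_force: [-0.2, -0.1, 0.5]
gripper_width: 1.0
finger_force: 0.0
```

Request:
carry_out:
  motion:
    - [-0.97,0.89,0,0,1]
    - [0,0,0,0,1]
    - [0,0,0,0,1]

```text
clock: 4.85
tcp_pos: [0.479, 0.1106, 0.2434]
ee_rot: [[0.049, 0.999, -0.001], [0.999, -0.049, 0.0], [0.0, -0.001, -1.0]]
ft_force: [0.2, -0.4, -0.8]
gripper_width: 0.999
finger_force: 0.0
```

```bash
python3 - <<'E'
from h import *
W=robot.read_camera("wrist");f=W["frame"][:,:,::-1].copy()
for X in [(.4665,.152,.133),(.4637,.069,.133)]:
    p=proj(W,np.array(X));print(p);cv2.circle(f,(int(p[0]),int(p[1])),3,(0,0,255),1)
cv2.imwrite("pics/w1.png",f)
E
```

```text
[262.20059757 169.76993148]
[264.83718244 259.56409405]
```

View pics/w1.png

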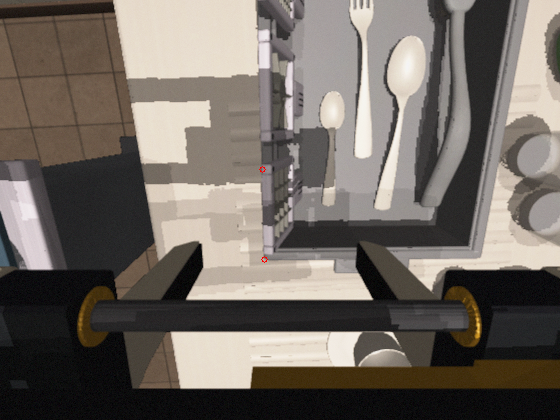

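The red points predicted from the top view sit about 10 px from the visible ends of the coarse grid's edge (about (268,160) to (270,250)). I'll zoom in to correct them.

```bash
python3 - <<'E'
import cv2
f=cv2.imread("pics/w1.png")
cv2.imwrite("pics/w1c.png",cv2.resize(f[120:275,235:335],(500,775)[::1],interpolation=cv2.INTER_CUBIC)[:600+175][:600*1+0] if 0 else cv2.resize(f[120:275,235:335],(387,600),interpolation=cv2.INTER_CUBIC))
E
```

```text
(no output)
```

View pics/w1c.png

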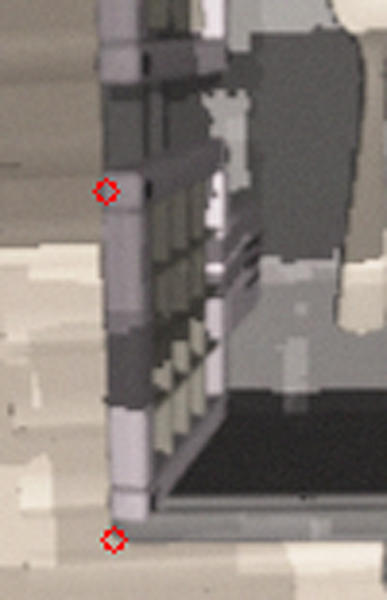

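The zoom shows the edge running from (267.6,165) to (269,253.6), about 4.5 mm further in +x and +y than predicted. I'll correct for that, go down and close.

Request:
carry_out:
  motion:
    - [0.2,0.2,0.9,0,1]
    - [0,0,1,0,1]
    - [0,0,1,0,1]
    - [0,0,1,0,1]
    - [0,0,1,0,1]

```text
clock: 5.4
tcp_pos: [0.4824, 0.1158, 0.1452]
ee_rot: [[0.046, 0.999, 0.0], [0.999, -0.046, 0.0], [0.0, 0.0, -1.0]]
ft_force: [0.3, -0.9, -0.1]
gripper_width: 0.999
finger_force: 0.0
```

Request:
carry_out:
  motion:
    - [0,0,0.9,0,1]
    - [0,0,0,0,1]
    - [0,0,0,0,1]

```text
clock: 5.7
tcp_pos: [0.4829, 0.1154, 0.128]
ee_rot: [[0.046, 0.999, -0.0], [0.999, -0.046, 0.0], [0.0, -0.0, -1.0]]
ft_force: [0.2, -1.3, -0.1]
gripper_width: 1.005
finger_force: 0.0
```

Request:
carry_out:
  motion:
    - [0,0,0,0,0.2]
    - [0,0,0,0,-0.2]
    - [0,0,0,0,-0.5]
    - [0,0,0,0,-0.7]
    - [0,0,0,0,-0.8]
  grip_force: 25

```text
clock: 6.2
tcp_pos: [0.4835, 0.1145, 0.1279]
ee_rot: [[0.048, 0.999, 0.0], [0.999, -0.048, 0.0], [0.0, 0.0, -1.0]]
ft_force: [0.2, -0.3, -0.6]
gripper_width: 0.619
finger_force: 0.0
```

Request:
carry_out:
  motion:
    - [0,0,0,0,-1]
    - [0,0,0,0,-1]
    - [0,0,0,0,-1]
    - [0,0,0,0,-1]
    - [0,0,0,0,-1]

```text
clock: 6.7
tcp_pos: [0.4833, 0.1146, 0.1276]
ee_rot: [[0.048, 0.999, -0.0], [0.999, -0.048, 0.0], [-0.0, -0.0, -1.0]]
ft_force: [-0.6, 0.2, -0.2]
gripper_width: 0.191
finger_force: 0.1
```

Request:
carry_out:
  motion:
    - [0,0,0,0,-1]
    - [0,0,0,0,-1]
    - [0,0,0,0,-1]
    - [0,0,0,0,-1]
    - [0,0,0,0,-1]
  grip_force: 30

```text
clock: 7.2
tcp_pos: [0.4847, 0.1145, 0.1285]
ee_rot: [[0.048, 0.999, 0.003], [0.999, -0.048, -0.0], [0.0, 0.003, -1.0]]
ft_force: [2.9, 0.5, 4.7]
gripper_width: 0.104
finger_force: 30.0
```

Request:
carry_out:
  motion:
    - [0,0,-0.3,0,-1]
    - [0,0,-0.3,0,-1]
    - [0,0,-0.3,0,-1]
    - [0,0,0,0,-1]

```text
clock: 7.6
tcp_pos: [0.4832, 0.1146, 0.1462]
ee_rot: [[0.048, 0.999, -0.0], [0.999, -0.048, 0.0], [0.0, -0.0, -1.0]]
ft_force: [0.6, 0.4, -2.5]
gripper_width: 0.104
finger_force: 30.0
```

Request:
carry_out:
  motion:
    - [0,0,-1,0,-1]
    - [0,0,-1,0,-1]
    - [0,0,-1,0,-1]
    - [0,0,-1,0,-1]
    - [0,0,-1,0,-1]

```text
clock: 8.1
tcp_pos: [0.4827, 0.1146, 0.2461]
ee_rot: [[0.048, 0.999, -0.001], [0.999, -0.048, 0.0], [-0.0, -0.001, -1.0]]
ft_force: [0.2, 0.2, -2.4]
gripper_width: 0.106
finger_force: 30.0
```

Request:
carry_out:
  motion:
    - [-0.95,-0.42,0,0,-1]
    - [-0.95,-0.42,0,0,-1]
    - [-0.95,-0.42,0,0,-1]
    - [-0.95,-0.42,0,0,-1]
    - [-0.95,-0.42,0,0,-1]

```text
clock: 8.6
tcp_pos: [0.4359, 0.0212, 0.2453]
ee_rot: [[0.048, 0.999, -0.001], [0.999, -0.048, 0.0], [0.0, -0.001, -1.0]]
ft_force: [-0.2, -0.4, -2.3]
gripper_width: 0.104
finger_force: 30.0
```

Request:
carry_out:
  motion:
    - [-0.95,-0.42,0,0,-1]
    - [-0.95,-0.42,0,0,-1]
    - [-0.95,-0.42,0,0,-1]
    - [-0.95,-0.42,0,0,-1]
    - [-0.95,-0.42,0,0,-1]

```text
clock: 9.1
tcp_pos: [0.3894, -0.0716, 0.2454]
ee_rot: [[0.048, 0.999, -0.001], [0.999, -0.048, 0.0], [0.0, -0.001, -1.0]]
ft_force: [0.4, -0.1, -1.3]
gripper_width: 0.106
finger_force: 30.0
```

Request:
carry_out:
  motion:
    - [0,0,1,0,-1]
    - [0,0,1,0,-1]
    - [0,0,1,0,-1]
    - [0,0,1,0,-1]
    - [0,0,1,0,-1]

```text
clock: 9.6
tcp_pos: [0.3899, -0.071, 0.1448]
ee_rot: [[0.048, 0.999, -0.001], [0.999, -0.048, 0.0], [0.0, -0.001, -1.0]]
ft_force: [0.3, 0.8, -2.3]
gripper_width: 0.105
finger_force: 30.0
```

```bash
python3 - <<'E'
from h import *
S=robot.read_camera("scene");T=robot.read_camera("top")
f=np.vstack([cv2.resize(c["frame"][100:310,150:430,::-1],(400,300),interpolation=cv2.INTER_CUBIC) for c in (S,T)])
cv2.imwrite("pics/p2.png",f)
s=robot.state();print(s["tcp_pos"],s["ft_force"],s["finger_force"],s["gripper_width"])
E
```

```text
[ 0.38813636 -0.07011625  0.14342735] [ 0.46387569  0.71661211 -2.10478043] 30.00071649250458 0.10242307615779565
```

View pics/p2.png

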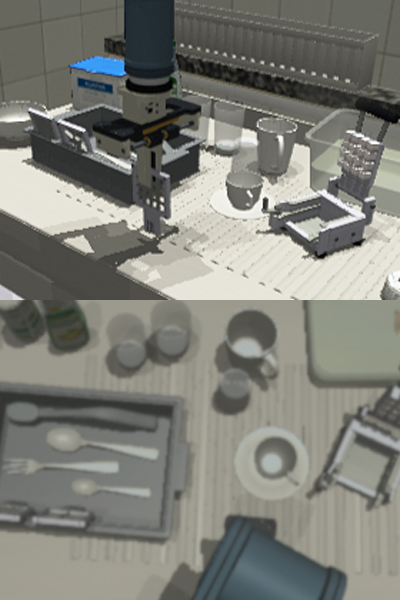

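The coarse grid is held upright, tab down, over the drainer, and the other two cutters are still in the tub. Next I'll lower it to contact.

Request:
carry_out:
  motion:
    - [0,0,0.3,0,-1]
    - [0,0,0.2,0,-1]
    - [0,0,0.15,0,-1]
    - [0,0,0,0,-1]

```text
clock: 10.1
tcp_pos: [0.3904, -0.0712, 0.1328]
ee_rot: [[0.048, 0.999, 0.0], [0.999, -0.048, -0.0], [-0.0, 0.0, -1.0]]
ft_force: [0.6, -0.3, -1.2]
gripper_width: 0.102
finger_force: 30.0
```

Request:
carry_out:
  motion:
    - [0,0,0.15,0,-1]
    - [0,0,0.1,0,-1]
    - [0,0,0,0,-1]

```text
clock: 10.4
tcp_pos: [0.3902, -0.0712, 0.1275]
ee_rot: [[0.048, 0.999, -0.0], [0.999, -0.048, 0.0], [0.0, -0.0, -1.0]]
ft_force: [-1.0, -0.6, -2.0]
gripper_width: 0.103
finger_force: 30.0
```

Request:
carry_out:
  motion:
    - [0,0,0.1,0,-1]
    - [0,0,0.05,0,-1]
    - [0,0,0,0,-1]

```text
clock: 10.7
tcp_pos: [0.3903, -0.0712, 0.1245]
ee_rot: [[0.048, 0.999, -0.0], [0.999, -0.048, 0.0], [0.0, -0.0, -1.0]]
ft_force: [0.1, -0.4, -2.0]
gripper_width: 0.105
finger_force: 30.0
```

Request:
carry_out:
  motion:
    - [0,0,0.05,0,-1]
    - [0,0,0.05,0,-1]
    - [0,0,0,0,-1]

```text
clock: 11.0
tcp_pos: [0.3909, -0.0714, 0.1232]
ee_rot: [[0.048, 0.999, 0.001], [0.999, -0.048, -0.001], [-0.0, 0.001, -1.0]]
ft_force: [-1.0, 1.0, 4.0]
gripper_width: 0.105
finger_force: 30.0
```

Request:
carry_out:
  motion:
    - [0,0,0,0,-0.4]
    - [0,0,0,0,0]
    - [0,0,0.5,0,0.4]
    - [0,0,0.5,0,0.8]
    - [0,0,0.5,0,1]

```text
clock: 11.5
tcp_pos: [0.39, -0.071, 0.0915]
ee_rot: [[0.048, 0.999, -0.001], [0.999, -0.048, 0.0], [0.0, -0.001, -1.0]]
ft_force: [-0.9, 0.3, -0.2]
gripper_width: 0.486
finger_force: 0.1
```

Request:
carry_out:
  motion:
    - [0,0,0,0,1]
    - [0,0,0,0,1]
    - [0,0,0,0,1]

```text
clock: 11.8
tcp_pos: [0.3905, -0.0713, 0.0927]
ee_rot: [[0.048, 0.999, -0.0], [0.999, -0.048, 0.0], [0.0, -0.0, -1.0]]
ft_force: [-0.6, -0.2, -0.1]
gripper_width: 0.742
finger_force: 0.1
```

```bash
python3 - <<'E'
from h import *
S=robot.read_camera("scene");T=robot.read_camera("wrist")
f=np.hstack([cv2.resize(S["frame"][180:300,200:360,::-1],(400,300),interpolation=cv2.INTER_CUBIC),cv2.resize(T["frame"][:,:,::-1],(400,300))])
cv2.imwrite("pics/p3.png",f)
E
```

```text
(no output)
```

View pics/p3.png

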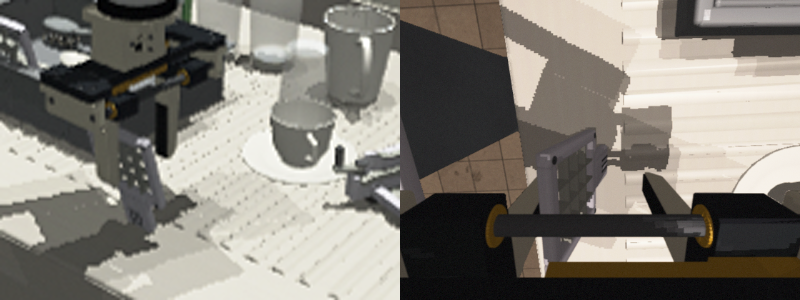

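The grid leans against the robot-side finger. Moving in +x will push it upright and over to the other finger.

Request:
carry_out:
  motion:
    - [0,0.4,0,0,1]
    - [0,0.4,0,0,1]
    - [0,0.4,0,0,1]
    - [0,0.4,0,0,1]
    - [0,0.4,0,0,1]

```text
clock: 12.4
tcp_pos: [0.4313, -0.0732, 0.0927]
ee_rot: [[0.048, 0.999, 0.0], [0.999, -0.048, -0.0], [-0.0, 0.0, -1.0]]
ft_force: [0.2, 0.7, -0.3]
gripper_width: 0.998
finger_force: 0.0
```

Request:
carry_out:
  motion:
    - [0,0.3,0,0,1]
    - [0,0.3,0,0,1]
    - [0,0.2,0,0,1]
    - [0,0,0,0,1]
    - [0,0,0,0,1]

```text
clock: 12.9
tcp_pos: [0.4464, -0.0739, 0.0926]
ee_rot: [[0.048, 0.999, 0.0], [0.999, -0.048, 0.0], [0.0, 0.0, -1.0]]
ft_force: [1.9, -0.4, -0.1]
gripper_width: 1.003
finger_force: 0.7
```

```bash
python3 - <<'E'
from h import *
S=robot.read_camera("scene");T=robot.read_camera("wrist")
f=np.hstack([cv2.resize(S["frame"][180:300,200:360,::-1],(400,300),interpolation=cv2.INTER_CUBIC),cv2.resize(T["frame"][:,:,::-1],(400,300))])
cv2.imwrite("pics/p4.png",f)
E
```

```text
(no output)
```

View pics/p4.png

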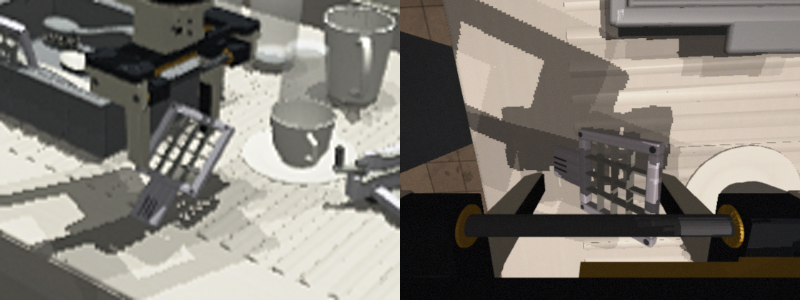

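The grid now leans toward +x on the far finger. I'll move on in +x so it slides down flat, then lift clear.

Request:
carry_out:
  motion:
    - [0,0.4,0.2,0,1]
    - [0,0.4,0.2,0,1]
    - [0,0.4,0.2,0,1]
    - [0,0.4,0,0,1]
    - [0,0.4,0,0,1]

```text
clock: 13.5
tcp_pos: [0.4868, -0.0757, 0.0803]
ee_rot: [[0.048, 0.999, -0.001], [0.999, -0.048, 0.0], [0.0, -0.001, -1.0]]
ft_force: [-0.6, 0.9, -0.1]
gripper_width: 0.997
finger_force: 0.0
```

Request:
carry_out:
  motion:
    - [0,0,0,0,1]
    - [0,0,-0.5,0,1]
    - [0,0,-1,0,1]
    - [0,0,-1,0,1]
    - [0,0,-1,0,1]

```text
clock: 14.0
tcp_pos: [0.4858, -0.0757, 0.1521]
ee_rot: [[0.048, 0.999, -0.0], [0.999, -0.048, -0.0], [-0.0, -0.0, -1.0]]
ft_force: [0.2, 1.3, -0.0]
gripper_width: 1.0
finger_force: 0.0
```

Request:
carry_out:
  motion:
    - [0,-1,-1,0,1]
    - [0,-1,-1,0,1]
    - [0,-1,-1,0,1]
    - [0,-1,0,0,1]
    - [0,-1,0,0,1]

```text
clock: 14.5
tcp_pos: [0.3856, -0.071, 0.2121]
ee_rot: [[0.048, 0.999, 0.002], [0.999, -0.048, -0.001], [-0.001, 0.002, -1.0]]
ft_force: [-0.2, 0.3, -0.4]
gripper_width: 0.997
finger_force: 0.0
```

Request:
carry_out:
  motion:
    - [0.5,-1,0,0,1]
    - [0.5,-1,0,0,1]
    - [0,0,0,0,1]

```text
clock: 14.8
tcp_pos: [0.3449, -0.0478, 0.211]
ee_rot: [[0.047, 0.999, -0.001], [0.999, -0.047, 0.0], [0.0, -0.001, -1.0]]
ft_force: [-0.8, 0.4, 0.1]
gripper_width: 1.001
finger_force: 0.0
```

```bash
python3 - <<'E'
from h import *
T=robot.read_camera("wrist");S=robot.read_camera("scene")
cv2.imwrite("pics/w5.png",T["frame"][:,:,::-1]);cv2.imwrite("pics/s5.png",S["frame"][:,:,::-1])
f=np.vstack([cv2.resize(T["frame"][:300,:,::-1],(800,428),interpolation=cv2.INTER_CUBIC)])
cv2.imwrite("pics/p5.png",f)
E
```

```text
(no output)
```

View pics/p5.png

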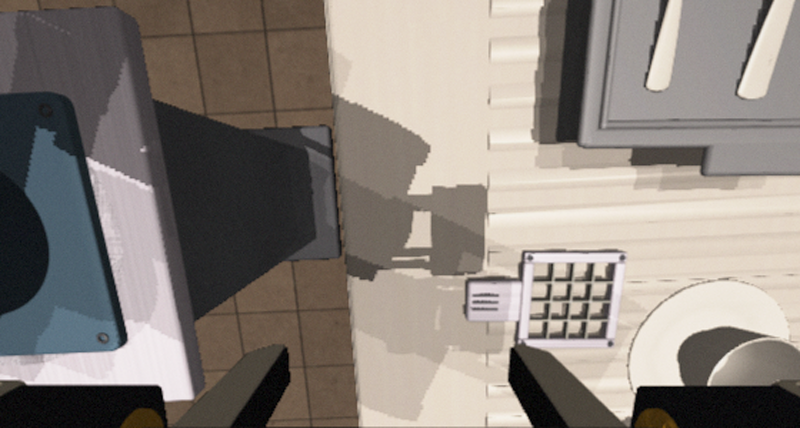

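The grid lies flat, tab toward the robot. In the zoomed picture its frame corners are at (525,252), (627,252), (617,346) and (520,345), and its tab end is at (466,279) to (467,320).

```bash
python3 - <<'E'
from h import *
np.set_printoptions(precision=4,suppress=True)
W=robot.read_camera("wrist");f=W["frame"]
# refine with a mask: bright, bluish-grey metal (b>=r) versus warm drainer
h=f[140:260,300:450].astype(int);m=((h[...,2]-h[...,0])>-2).astype(np.uint8)
m=cv2.morphologyEx(m,cv2.MORPH_CLOSE,np.ones((9,9)))
n,l,st,ce=cv2.connectedComponentsWithStats(m);print(st[1:][st[1:,4]>300],ce[1:][st[1:,4]>300])
P=[onz(W,(u*.7,v*.7009),.010) for u,v in [(523,250),(628,250),(619,348),(518,347),(465,278),(466,321)]]
P=np.array(P);print(P[:,:2]);c=P[:4,:2].mean(0)
print("sides",np.linalg.norm(np.diff(P[[0,1,2,3,0],:2],axis=0),axis=1),"tab w",np.linalg.norm(P[4]-P[5]))
te=P[4:,:2].mean(0);d=c-te;print("c",c,"tabend",te,"dist",np.linalg.norm(d),"yaw",np.degrees(np.arctan2(d[1],d[0])),
 [np.degrees(np.arctan2(*(P[b]-P[a])[[1,0]])) for a,b in((0,1),(3,2))],[np.degrees(np.arctan2(*(P[a]-P[b])[[1,0]]))-90 for a,b in((0,3),(1,2))])
E
```

```text
[] []
[[ 0.45   -0.0327]
 [ 0.5353 -0.0367]
 [ 0.536  -0.1225]
 [ 0.4484 -0.1174]
 [ 0.4028 -0.0538]
 [ 0.4034 -0.0915]]
sides [0.0854 0.0858 0.0877 0.0847] tab w 0.037626387119143415
c [ 0.4924 -0.0773] tabend [ 0.4031 -0.0726] dist 0.0894237696772208 yaw -2.9990411479021364 [np.float64(-2.6999507748599494), np.float64(-3.3282295962512185)] [np.float64(-1.0806771637329575), np.float64(0.4539663365252409)]
```

Request:
carry_out:
  motion:
    - [-0.95,0.62,-0.56,0,1]
    - [-0.95,0.62,-0.56,0,1]
    - [-0.95,0.62,-0.56,0,1]
    - [-0.95,0.62,-0.56,0,1]
    - [-0.95,0.62,-0.56,0,1]

```text
clock: 15.45
tcp_pos: [0.406, -0.1486, 0.2671]
ee_rot: [[0.048, 0.999, 0.0], [0.999, -0.048, -0.0], [-0.0, 0.0, -1.0]]
ft_force: [-1.0, 0.6, -0.6]
gripper_width: 1.003
finger_force: 0.0
```

Request:
carry_out:
  motion:
    - [-0.95,0.62,-0.56,0,1]
    - [-0.95,0.62,-0.56,0,1]
    - [-0.95,0.62,-0.56,0,1]
    - [-0.95,0.62,0,0,1]
    - [-0.95,0.62,0,0,1]

```text
clock: 15.95
tcp_pos: [0.4635, -0.2467, 0.3005]
ee_rot: [[0.048, 0.999, 0.001], [0.999, -0.048, -0.001], [-0.001, 0.001, -1.0]]
ft_force: [-0.7, -1.2, -0.1]
gripper_width: 1.003
finger_force: 0.0
```

Request:
carry_out:
  motion:
    - [-0.95,0.62,0,0,1]
    - [-0.95,0.62,0,0,1]
    - [-0.95,0.62,0,0,1]
    - [-0.95,0.62,0,0,1]
    - [-0.95,0.62,0,0,1]

```text
clock: 16.45
tcp_pos: [0.5206, -0.3444, 0.2996]
ee_rot: [[0.048, 0.999, -0.0], [0.999, -0.048, 0.0], [0.0, -0.0, -1.0]]
ft_force: [-0.2, -0.2, -0.4]
gripper_width: 0.997
finger_force: 0.0
```

Request:
carry_out:
  motion:
    - [-0.95,0.62,0,0,1]
    - [0,0,0,0,1]
    - [0,0,0,0,1]

```text
clock: 16.75
tcp_pos: [0.5312, -0.3626, 0.2991]
ee_rot: [[0.048, 0.999, -0.001], [0.999, -0.048, 0.001], [0.001, -0.001, -1.0]]
ft_force: [0.2, 0.6, 1.0]
gripper_width: 1.003
finger_force: 0.0
```

```bash
python3 - <<'E'
from h import *
W=robot.read_camera("wrist");T=robot.read_camera("top");S=robot.read_camera("scene")
import pickle;pickle.dump((W,T,S),open("dicer.pkl","wb"))
P=[proj(W,np.array(p)) for p in [(.53,-.20,.06),(.53,-.34,.06),(.68,-.2,.06),(.69,-.35,.06)]]
print(np.round(P))
f=W["frame"][:,:,::-1]
p=np.array(P);x0,y0=np.maximum(p.min(0)-30,0).astype(int);x1,y1=np.minimum(p.max(0)+30,[560,420]).astype(int)
s=min(800/(x1-x0),600/(y1-y0));print(x0,y0,s)
cv2.imwrite("pics/p6.png",cv2.resize(f[y0:y1,x0:x1],None,fx=s,fy=s,interpolation=cv2.INTER_CUBIC))
E
```

```text
[[272.  49.]
 [278. 170.]
 [402.  42.]
 [402. 172.]]
241 12 3.1746031746031744
```

View pics/p6.png

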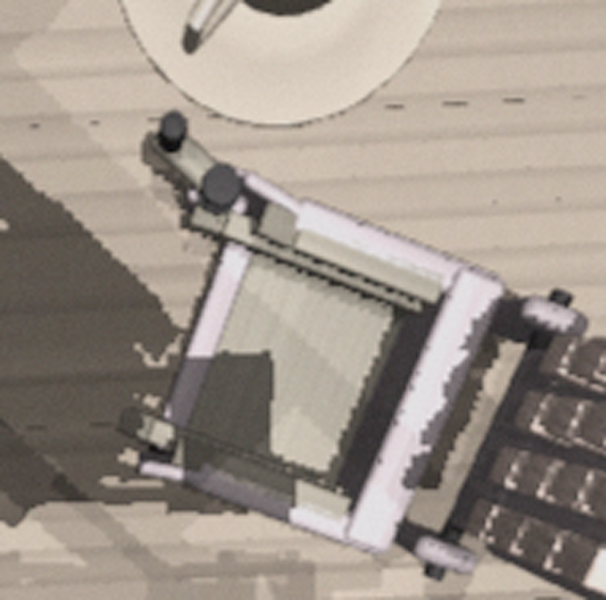

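The last picture shows the dicer from above (zoom 3.17). Its latch pin is at (173,121) and its pivot cap at (221,186). The left cheek's outer edge runs (300,197) to (500,280), the right cheek's (175,476) to (350,545), and the rear bar from (500,285) to (385,550).

```bash
python3 - <<'E'
from h import *;import pickle
np.set_printoptions(precision=4,suppress=True)
W,T,S=pickle.load(open("dicer.pkl","rb"))
g=lambda u,v,z:onz(W,(241+u/3.1746,12+v/3.1746),z)[:2]
ang=lambda a,b:np.degrees(np.arctan2(*(b-a)[::-1]))
L=[g(300,197,.058),g(500,280,.058)];R=[g(175,476,.058),g(350,545,.058)];B=[g(385,550,.058),g(500,285,.058)];F=[g(350,525,.058),g(458,270,.058)]
lipL=[g(258,240,.053),g(420,306,.053)];lipR=[g(190,425,.053),g(345,490,.053)]
for n,p in dict(L=L,R=R,B=B,F=F,lL=lipL,lR=lipR).items(): print(n,*p,ang(*p))
piv=g(221,186,.060);pin=g(173,121,.073);print("piv",piv,"pin",pin,np.linalg.norm(piv-pin))
for a in(-19,-20,-21,-22,-23):
    r=np.radians(a);ex=np.array([np.cos(r),np.sin(r)]);ey=np.array([-ex[1],ex[0]])
    f=lambda P:np.mean([[p@ex,p@ey] for p in P],0)
    lx,rx,bx,fx,a1,a2=map(f,(L,R,B,F,lipL,lipR))
    ym=(lx[1]+rx[1])/2;x0=piv@ex+.051
    print(a,"width",lx[1]-rx[1],"lips",a1[1],a2[1],"mid",ym,"lipmid",(a1[1]+a2[1])/2,"pivot y-52",piv@ey-.052,"O",x0*ex+ym*ey,"rel F,B x",fx[0]-x0,bx[0]-x0)
E
```

```text
L [ 0.6041 -0.2297] [ 0.6805 -0.2626] -23.29359916012071
R [ 0.5542 -0.331 ] [ 0.6251 -0.3625] -23.98652633432259
B [ 0.6395 -0.3653] [ 0.6806 -0.2644] 67.87140278318991
F [ 0.625  -0.3542] [ 0.6643 -0.2582] 67.73404637286475
lL [ 0.589  -0.2434] [ 0.6518 -0.2703] -23.240193860014955
lR [ 0.5611 -0.3115] [ 0.6238 -0.3405] -24.884873755155592
piv [ 0.5745 -0.2248] pin [ 0.5567 -0.2051] 0.026570650411429576
-19 width 0.11229373662371646 lips -0.04085354838801275 -0.11535056329719393 mid -0.0797508949405305 lipmid -0.07810205584260334 pivot y-52 -0.07753815480111387 O [ 0.6051 -0.2927] rel F,B x 0.041764740924261856 0.059149954096712754
-20 width 0.11257362920659769 lips -0.029149869489181357 -0.10370393118986564 mid -0.06788994639542942 lipmid -0.0664269003395235 pivot y-52 -0.06677614424337885 O [ 0.6043 -0.2922] rel F,B x 0.042695295034959724 0.06013237019297735
-21 width 0.11281923077149739 lips -0.017437311257722382 -0.09202570986049434 mid -0.056008317914991584 lipmid -0.05473151055910836 pivot y-52 -0.056009632728967536 O [ 0.6035 -0.2917] rel F,B x 0.04359730865114331 0.06108093429271755
-22 width 0.11303046650579966 lips -0.005719441452335314 -0.08031945660842646 mid -0.044109628758352136 lipmid -0.04301944903038089 pivot y-52 -0.045241899841584866 O [ 0.6028 -0.2911] rel F,B x 0.04447050701072697 0.06199535745411988
-23 width 0.11320727206505357 lips 0.006000170550323647 -0.06858873727180365 mid -0.032197503381493256 lipmid -0.03129428336074 pivot y-52 -0.03447622553697755 O [ 0.602  -0.2905] rel F,B x 0.045314624129031755 0.06287536113503134
```

Request:
carry_out:
  motion:
    - [0.945,-0.41,0,0,1]
    - [0.945,-0.41,0,0,1]
    - [0.945,-0.41,0,0,1]
    - [0.945,-0.41,0,0,1]
    - [0.945,-0.41,0,0,1]

```text
clock: 17.4
tcp_pos: [0.4939, -0.2643, 0.3008]
ee_rot: [[0.047, 0.999, 0.001], [0.999, -0.047, -0.0], [-0.0, 0.001, -1.0]]
ft_force: [0.2, 0.3, -0.2]
gripper_width: 0.998
finger_force: 0.0
```

Request:
carry_out:
  motion:
    - [0.945,-0.41,0,0,1]
    - [0.945,-0.41,0,0,1]
    - [0.945,-0.41,0,0,1]
    - [0.945,-0.41,0,0,1]
    - [0.945,-0.41,0,0,1]

```text
clock: 17.9
tcp_pos: [0.4574, -0.1681, 0.3007]
ee_rot: [[0.047, 0.999, 0.001], [0.999, -0.047, -0.0], [-0.0, 0.001, -1.0]]
ft_force: [-0.6, 0.2, -0.5]
gripper_width: 0.995
finger_force: 0.0
```

Request:
carry_out:
  motion:
    - [0.945,-0.41,0,0,1]
    - [0.945,-0.41,0,0,1]
    - [0.945,-0.41,0,0,1]
    - [0.945,-0.41,0,0,1]
    - [0.945,-0.41,0,0,1]

```text
clock: 18.4
tcp_pos: [0.421, -0.0717, 0.3003]
ee_rot: [[0.048, 0.999, 0.0], [0.999, -0.048, -0.0], [-0.0, 0.0, -1.0]]
ft_force: [-0.5, -0.2, 0.2]
gripper_width: 1.001
finger_force: 0.0
```

Request:
carry_out:
  motion:
    - [0,0,0,-1,1]
    - [0,0,0,-1,1]
    - [0,0,0,-1,1]
    - [0,0,0,-1,1]
    - [0,0,0,-1,1]

```text
clock: 18.9
tcp_pos: [0.4214, -0.0723, 0.3003]
ee_rot: [[-0.348, 0.937, 0.0], [0.937, 0.348, 0.0], [-0.0, 0.0, -1.0]]
ft_force: [0.2, -0.1, -0.1]
gripper_width: 1.0
finger_force: 0.0
```

Request:
carry_out:
  motion:
    - [0,0,0,-1,1]
    - [0,0,0,-1,1]
    - [0,0,0,-1,1]
    - [0,0,0,-1,1]
    - [0,0,0,-1,1]

```text
clock: 19.4
tcp_pos: [0.4214, -0.0724, 0.3003]
ee_rot: [[-0.686, 0.728, 0.0], [0.728, 0.686, 0.0], [-0.0, 0.0, -1.0]]
ft_force: [1.2, 0.3, 0.6]
gripper_width: 0.998
finger_force: 0.0
```

Request:
carry_out:
  motion:
    - [0,0,1,-1,1]
    - [0,0,1,-1,1]
    - [0,0,1,-1,1]
    - [0,0,1,-1,1]
    - [0,0,1,-1,1]

```text
clock: 19.9
tcp_pos: [0.4214, -0.0724, 0.1996]
ee_rot: [[-0.915, 0.403, 0.0], [0.403, 0.915, -0.0], [-0.0, 0.0, -1.0]]
ft_force: [0.1, -0.5, 0.3]
gripper_width: 0.999
finger_force: 0.0
```

Request:
carry_out:
  motion:
    - [0,0,1,-1,1]
    - [0,0,1,-1,1]
    - [0,0,1,-1,1]
    - [0,0,1,-1,1]
    - [0,0,1,-0.63,1]

```text
clock: 20.4
tcp_pos: [0.4215, -0.0725, 0.0997]
ee_rot: [[-0.999, 0.045, 0.0], [0.045, 0.999, -0.0], [-0.0, -0.0, -1.0]]
ft_force: [-0.7, -0.3, -0.1]
gripper_width: 0.997
finger_force: 0.0
```

Request:
carry_out:
  motion:
    - [0,0,0,0,1]
    - [0,0,0,0,1]

```text
clock: 20.6
tcp_pos: [0.4216, -0.0727, 0.1005]
ee_rot: [[-0.999, 0.049, -0.001], [0.049, 0.999, 0.0], [0.001, 0.0, -1.0]]
ft_force: [-0.0, -0.1, -0.8]
gripper_width: 1.001
finger_force: 0.0
```

Request:
carry_out:
  motion:
    - [0,0,1,0,1]
    - [0,0,1,0,1]
    - [0,0,1,0,1]
    - [0,0,0.4,0,1]
    - [0,0,0.15,0,1]

```text
clock: 21.1
tcp_pos: [0.422, -0.0732, 0.0295]
ee_rot: [[-0.999, 0.049, 0.0], [0.049, 0.999, -0.0], [-0.0, -0.0, -1.0]]
ft_force: [0.2, -0.1, 0.9]
gripper_width: 1.0
finger_force: 0.0
```

Request:
carry_out:
  motion:
    - [0,0,0,0,0.6]
    - [0,0,0,0,0.2]
    - [0,0,0,0,-0.3]
    - [0,0,0,0,-1]
    - [0,0,0,0,-1]
  grip_force: 20

```text
clock: 21.6
tcp_pos: [0.4219, -0.0733, 0.0296]
ee_rot: [[-0.999, 0.048, 0.001], [0.048, 0.999, -0.0], [-0.001, -0.0, -1.0]]
ft_force: [0.6, 0.5, -0.4]
gripper_width: 0.621
finger_force: 0.0
```

Request:
carry_out:
  motion:
    - [0,0,0,0,-1]
    - [0,0,0,0,-1]
    - [0,0,0,0,-1]
    - [0,0,0,0,-1]
    - [0,0,0,0,-1]
  grip_force: 55

```text
clock: 22.1
tcp_pos: [0.4217, -0.0733, 0.0293]
ee_rot: [[-0.999, 0.048, -0.0], [0.048, 0.999, -0.0], [0.0, -0.0, -1.0]]
ft_force: [-1.0, 0.0, 1.1]
gripper_width: 0.376
finger_force: 55.0
```

Request:
carry_out:
  motion:
    - [0,0,-0.25,0,-1]
    - [0,0,-0.25,0,-1]
    - [0,0,0,0,-1]
    - [0,0,0,0,-1]

```text
clock: 22.5
tcp_pos: [0.4218, -0.0732, 0.0394]
ee_rot: [[-0.999, 0.048, 0.0], [0.048, 0.999, -0.0], [-0.0, -0.0, -1.0]]
ft_force: [0.2, -0.2, -1.6]
gripper_width: 0.377
finger_force: 55.0
```

Request:
carry_out:
  motion:
    - [0,0,0.25,0,-1]
    - [0,0,0,0,-1]

```text
clock: 22.7
tcp_pos: [0.4212, -0.073, 0.0336]
ee_rot: [[-0.999, 0.048, -0.001], [0.048, 0.999, 0.001], [0.001, 0.0, -1.0]]
ft_force: [-0.2, -0.1, -1.8]
gripper_width: 0.38
finger_force: 55.0
```

Request:
carry_out:
  motion:
    - [0,0,0.1,0,-1]
    - [0,0,0,0,-1]

```text
clock: 22.9
tcp_pos: [0.4215, -0.0731, 0.0319]
ee_rot: [[-0.999, 0.048, -0.001], [0.048, 0.999, 0.0], [0.001, 0.0, -1.0]]
ft_force: [-0.5, 0.6, -1.6]
gripper_width: 0.378
finger_force: 55.0
```

Request:
carry_out:
  motion:
    - [0,0,0.05,0,-1]
    - [0,0,0,0,-1]

```text
clock: 23.1
tcp_pos: [0.4217, -0.0732, 0.0311]
ee_rot: [[-0.999, 0.048, -0.0], [0.048, 0.999, 0.0], [0.0, 0.0, -1.0]]
ft_force: [-1.0, 0.2, -2.5]
gripper_width: 0.375
finger_force: 55.0
```

Request:
carry_out:
  motion:
    - [0,0,0.05,0,-1]
    - [0,0,0,0,-1]

```text
clock: 23.3
tcp_pos: [0.4217, -0.0732, 0.0302]
ee_rot: [[-0.999, 0.048, 0.0], [0.048, 0.999, -0.0], [-0.0, -0.0, -1.0]]
ft_force: [0.7, -0.0, -2.6]
gripper_width: 0.375
finger_force: 55.0
```

Request:
carry_out:
  motion:
    - [0,0,-1,0,-1]
    - [0,0,-1,0,-1]
    - [0,0,-1,0,-1]
    - [0,0,-1,0,-1]
    - [0.1,-0.835,0,0,-1]

```text
clock: 23.8
tcp_pos: [0.4203, -0.0895, 0.1126]
ee_rot: [[-0.999, 0.046, 0.004], [0.046, 0.999, -0.002], [-0.004, -0.001, -1.0]]
ft_force: [0.1, -0.4, -1.5]
gripper_width: 0.376
finger_force: 55.0
```

Request:
carry_out:
  motion:
    - [0.1,-0.835,0,0,-1]
    - [0.1,-0.835,0,0,-1]
    - [0.1,-0.835,0,0,-1]
    - [0.1,-0.835,0,0,-1]
    - [0.1,-0.835,0,0,-1]

```text
clock: 24.3
tcp_pos: [0.4046, -0.1733, 0.1102]
ee_rot: [[-0.999, 0.048, -0.0], [0.048, 0.999, 0.0], [0.0, 0.0, -1.0]]
ft_force: [-0.4, 0.1, -2.3]
gripper_width: 0.379
finger_force: 55.0
```

Request:
carry_out:
  motion:
    - [0.1,-0.835,0,0,-1]
    - [0.1,-0.835,0,0,-1]
    - [0,0,0,0.87,-1]
    - [0,0,0,0.87,-1]
    - [0,0,0,0.87,-1]

```text
clock: 24.8
tcp_pos: [0.399, -0.206, 0.1102]
ee_rot: [[-0.966, 0.257, -0.0], [0.257, 0.966, 0.0], [0.0, 0.0, -1.0]]
ft_force: [-0.1, -0.2, -2.0]
gripper_width: 0.378
finger_force: 55.0
```

Request:
carry_out:
  motion:
    - [0,0,0,0.87,-1]
    - [0,0,0,0.87,-1]
    - [0,0,0,0,-1]
    - [0,0,0,0,-1]

```text
clock: 25.2
tcp_pos: [0.3992, -0.2058, 0.1102]
ee_rot: [[-0.923, 0.384, -0.0], [0.384, 0.923, 0.0], [0.0, 0.0, -1.0]]
ft_force: [-0.8, -0.2, -1.2]
gripper_width: 0.377
finger_force: 55.0
```

```bash
python3 - <<'E'
from h import *
np.set_printoptions(precision=4,suppress=True)
s=robot.state();p=s["tcp_pos"];R=s["ee_rot"];r=np.radians(-22.7)
ex=np.array([np.cos(r),np.sin(r)]);ey=np.array([-ex[1],ex[0]]);d=p[:2]-[.6022,-.2907]
print(s["clock"],p,s["q"],"tcp in dicer",d@ex,d@ey,"tool -x yaw",np.degrees(np.arctan2(-R[1,0],-R[0,0])),s["finger_force"],s["ft_force"],s["gripper_width"])
E
```

```text
25.2 [ 0.3992 -0.2058  0.1102] [-0.7253  0.2233  1.9494 -0.      0.9691 -1.9018] tcp in dicer -0.22002944743736447 -1.7252425661418158e-05 tool -x yaw -22.591030068495847 54.994338154792786 [-0.7909 -0.1844 -1.2205] 0.377457128358168
```

Request:
carry_out:
  motion:
    - [0,0,0.7,0,-1]
    - [0,0,0.7,0,-1]
    - [0,0,0.62,0,-1]
    - [0,0,0,0,-1]

```text
clock: 25.6
tcp_pos: [0.3983, -0.205, 0.0686]
ee_rot: [[-0.923, 0.385, -0.002], [0.385, 0.923, 0.002], [0.003, 0.001, -1.0]]
ft_force: [-0.4, 0.1, -2.0]
gripper_width: 0.373
finger_force: 55.0
```

Request:
carry_out:
  motion:
    - [-0.6,0,0,0,-1]
    - [-0.6,0,0,0,-1]
    - [-0.6,0,0,0,-1]
    - [-0.6,0,0,0,-1]
    - [0,0,0,0,-1]

```text
clock: 26.1
tcp_pos: [0.4459, -0.2258, 0.0703]
ee_rot: [[-0.923, 0.385, 0.002], [0.385, 0.923, -0.002], [-0.003, -0.001, -1.0]]
ft_force: [-0.6, 0.1, -0.9]
gripper_width: 0.376
finger_force: 55.0
```

Request:
carry_out:
  motion:
    - [-0.3,0,0,0,-1]
    - [-0.3,0,0,0,-1]
    - [-0.3,0,0,0,-1]
    - [0,0,0,0,-1]

```text
clock: 26.5
tcp_pos: [0.461, -0.2318, 0.07]
ee_rot: [[-0.923, 0.386, 0.001], [0.386, 0.923, -0.001], [-0.001, -0.0, -1.0]]
ft_force: [-1.2, 0.4, -1.6]
gripper_width: 0.373
finger_force: 55.0
```

Request:
carry_out:
  motion:
    - [-0.3,0,0,0,-1]
    - [-0.3,0,0,0,-1]
    - [0,0,0,0,-1]

```text
clock: 26.8
tcp_pos: [0.4723, -0.2367, 0.0701]
ee_rot: [[-0.923, 0.386, 0.001], [0.386, 0.923, -0.001], [-0.002, -0.0, -1.0]]
ft_force: [-0.6, 0.0, -2.1]
gripper_width: 0.377
finger_force: 55.0
```

Request:
carry_out:
  motion:
    - [-0.3,0,0,0,-1]
    - [-0.3,0,0,0,-1]
    - [0,0,0,0,-1]

```text
clock: 27.1
tcp_pos: [0.4834, -0.2413, 0.07]
ee_rot: [[-0.923, 0.386, 0.001], [0.386, 0.923, -0.001], [-0.001, -0.0, -1.0]]
ft_force: [0.7, -0.1, -1.8]
gripper_width: 0.376
finger_force: 55.0
```

Request:
carry_out:
  motion:
    - [-0.3,0,0,0,-1]
    - [-0.3,0,0,0,-1]
    - [-0.3,0,0,0,-1]
    - [0,0,0,0,-1]

```text
clock: 27.5
tcp_pos: [0.5, -0.2482, 0.07]
ee_rot: [[-0.923, 0.386, 0.001], [0.386, 0.923, -0.001], [-0.001, -0.0, -1.0]]
ft_force: [-1.0, -0.7, -1.5]
gripper_width: 0.375
finger_force: 55.0
```

Request:
carry_out:
  motion:
    - [-0.3,0,0,0,-1]
    - [-0.3,0,0,0,-1]
    - [-0.3,0,0,0,-1]
    - [0,0,0,0,-1]

```text
clock: 27.9
tcp_pos: [0.5166, -0.2551, 0.07]
ee_rot: [[-0.923, 0.386, 0.001], [0.386, 0.923, -0.001], [-0.001, -0.0, -1.0]]
ft_force: [0.5, -0.1, -2.0]
gripper_width: 0.376
finger_force: 55.0
```

Request:
carry_out:
  motion:
    - [-0.3,0,0,0,-1]
    - [-0.3,0,0,0,-1]
    - [0,0,0,0,-1]

```text
clock: 28.2
tcp_pos: [0.5276, -0.2597, 0.07]
ee_rot: [[-0.923, 0.386, 0.001], [0.386, 0.923, -0.001], [-0.001, -0.0, -1.0]]
ft_force: [-0.0, -1.2, -1.2]
gripper_width: 0.375
finger_force: 55.0
```

Now at dicer x of about −81 mm, with roughly 11 mm to go. I'll push slowly until it meets the stop.

Request:
carry_out:
  motion:
    - [-0.2,0,0,0,-1]
    - [-0.15,0,0,0,-1]
    - [0,0,0,0,-1]

```text
clock: 28.5
tcp_pos: [0.5335, -0.2621, 0.0699]
ee_rot: [[-0.923, 0.386, 0.0], [0.386, 0.923, -0.0], [-0.001, -0.0, -1.0]]
ft_force: [1.1, -0.5, -1.6]
gripper_width: 0.378
finger_force: 55.0
```

Request:
carry_out:
  motion:
    - [-0.1,0,0,0,-1]
    - [0,0,0,0,-1]

```text
clock: 28.7
tcp_pos: [0.5351, -0.2627, 0.0699]
ee_rot: [[-0.923, 0.386, 0.0], [0.386, 0.923, -0.0], [-0.0, -0.0, -1.0]]
ft_force: [0.2, -0.2, -1.4]
gripper_width: 0.375
finger_force: 55.0
```

Request:
carry_out:
  motion:
    - [-0.1,0,0,0,-1]
    - [0,0,0,0,-1]

```text
clock: 28.9
tcp_pos: [0.5369, -0.2635, 0.0699]
ee_rot: [[-0.923, 0.386, 0.0], [0.386, 0.923, -0.0], [-0.0, -0.0, -1.0]]
ft_force: [0.9, -0.5, -1.4]
gripper_width: 0.379
finger_force: 55.0
```

Request:
carry_out:
  motion:
    - [-0.1,0,0,0,-1]
    - [0,0,0,0,-1]

```text
clock: 29.1
tcp_pos: [0.5388, -0.2643, 0.0699]
ee_rot: [[-0.923, 0.386, 0.0], [0.386, 0.923, -0.0], [-0.0, -0.0, -1.0]]
ft_force: [0.9, 0.8, -1.2]
gripper_width: 0.378
finger_force: 55.0
```

Request:
carry_out:
  motion:
    - [-0.1,0,0,0,-1]
    - [0,0,0,0,-1]

```text
clock: 29.3
tcp_pos: [0.5407, -0.2651, 0.0699]
ee_rot: [[-0.923, 0.386, 0.0], [0.386, 0.923, -0.0], [-0.0, -0.0, -1.0]]
ft_force: [1.0, -0.3, -1.4]
gripper_width: 0.376
finger_force: 55.0
```

Request:
carry_out:
  motion:
    - [-0.1,0,0,0,-1]
    - [0,0,0,0,-1]

```text
clock: 29.5
tcp_pos: [0.5426, -0.2658, 0.0699]
ee_rot: [[-0.923, 0.386, 0.0], [0.386, 0.923, -0.0], [-0.0, -0.0, -1.0]]
ft_force: [0.8, 0.4, -1.9]
gripper_width: 0.374
finger_force: 55.0
```

Request:
carry_out:
  motion:
    - [-0.1,0,0,0,-1]
    - [0,0,0,0,-1]

```text
clock: 29.7
tcp_pos: [0.5429, -0.266, 0.0693]
ee_rot: [[-0.923, 0.386, -0.003], [0.386, 0.923, 0.001], [0.003, 0.0, -1.0]]
ft_force: [-4.1, 0.1, -0.8]
gripper_width: 0.378
finger_force: 55.0
```

It meets the stop with about 4 N. I'll push slightly more, let go with a small opening to stay clear of the latch, rise, close the fingers and turn a quarter turn for the latch.

Request:
carry_out:
  motion:
    - [-0.1,0,0,0,-1]
    - [0,0,0,0,-1]
    - [0,0,0,0,-1]

```text
clock: 30.0
tcp_pos: [0.543, -0.2661, 0.0693]
ee_rot: [[-0.923, 0.386, -0.006], [0.386, 0.923, 0.003], [0.007, 0.0, -1.0]]
ft_force: [-11.2, 2.8, 3.4]
gripper_width: 0.377
finger_force: 55.0
```

Request:
carry_out:
  motion:
    - [0,0,0,0,0.02]
    - [0,0,0,0,0.02]
    - [0,0,0,0,0.02]
    - [0,0,0,0,0.02]

```text
clock: 30.4
tcp_pos: [0.5467, -0.2676, 0.0702]
ee_rot: [[-0.923, 0.386, 0.001], [0.386, 0.923, -0.001], [-0.002, -0.0, -1.0]]
ft_force: [-0.2, 0.1, -0.5]
gripper_width: 0.513
finger_force: 0.0
```

Request:
carry_out:
  motion:
    - [0,0,-0.5,0,0.02]
    - [0,0,-1,0,0.02]
    - [0,0,-1,0,0.02]
    - [0,0,-1,0,0.02]

```text
clock: 30.8
tcp_pos: [0.5463, -0.2673, 0.1414]
ee_rot: [[-0.923, 0.386, 0.001], [0.386, 0.923, -0.0], [-0.001, -0.0, -1.0]]
ft_force: [1.1, -0.7, 0.6]
gripper_width: 0.51
finger_force: 0.0
```

Request:
carry_out:
  motion:
    - [0,0,0,1,-1]
    - [0,0,0,1,-1]
    - [0,0,0,1,-1]
    - [0,0,0,1,-1]
    - [0,0,0,1,-1]

```text
clock: 31.3
tcp_pos: [0.5463, -0.2674, 0.1408]
ee_rot: [[-0.697, 0.717, 0.001], [0.717, 0.697, -0.001], [-0.001, 0.0, -1.0]]
ft_force: [-0.5, 0.1, 0.1]
gripper_width: 0.124
finger_force: 0.0
```

Request:
carry_out:
  motion:
    - [0,0,0,1,-1]
    - [0,0,0,1,-1]
    - [0,0,0,1,-1]
    - [0,0,0,1,-1]
    - [0,0,0,1,-1]

```text
clock: 31.8
tcp_pos: [0.5463, -0.2674, 0.1408]
ee_rot: [[-0.363, 0.932, 0.001], [0.932, 0.363, -0.001], [-0.001, 0.001, -1.0]]
ft_force: [-0.6, 0.2, 0.1]
gripper_width: 0.002
finger_force: 0.0
```

Request:
carry_out:
  motion:
    - [0,0,0,1,-1]
    - [0,0,0,1,-1]
    - [0,0,0,1,-1]
    - [0,0,0,1,-1]
    - [0,0,0,1,-1]

```text
clock: 32.3
tcp_pos: [0.5463, -0.2674, 0.1408]
ee_rot: [[0.029, 1.0, 0.001], [1.0, -0.029, -0.001], [-0.001, 0.001, -1.0]]
ft_force: [-0.7, 0.1, -0.1]
gripper_width: 0.003
finger_force: 0.0
```

Request:
carry_out:
  motion:
    - [0,0,0,1,-1]
    - [0,0,0,1,-1]
    - [0,0,0,1,-1]
    - [0,0,0,1,-1]
    - [0,0,0,0.63,-1]

```text
clock: 32.8
tcp_pos: [0.5463, -0.2674, 0.1408]
ee_rot: [[0.388, 0.922, 0.001], [0.922, -0.388, -0.001], [-0.0, 0.001, -1.0]]
ft_force: [-0.2, 0.5, -0.5]
gripper_width: 0.006
finger_force: 0.0
```

Request:
carry_out:
  motion:
    - [0,0,0,0,-1]
    - [0,0,0,0,-1]

```text
clock: 33.0
tcp_pos: [0.5462, -0.2673, 0.1405]
ee_rot: [[0.384, 0.923, 0.001], [0.923, -0.384, -0.0], [-0.0, 0.001, -1.0]]
ft_force: [0.3, -0.1, 0.6]
gripper_width: 0.01
finger_force: 0.0
```

Request:
carry_out:
  motion:
    - [0.8,-0.2,0,0,-1]
    - [0.8,-0.2,0,0,-1]
    - [0.8,-0.2,0,0,-1]
    - [0.8,-0.2,0,0,-1]
    - [0.8,-0.2,0,0,-1]

```text
clock: 33.5
tcp_pos: [0.5586, -0.1837, 0.1399]
ee_rot: [[0.385, 0.923, -0.0], [0.923, -0.385, 0.0], [0.0, -0.0, -1.0]]
ft_force: [0.4, 0.4, 0.7]
gripper_width: 0.005
finger_force: 0.0
```

Request:
carry_out:
  motion:
    - [0,0,0.9,0,-1]
    - [0,0,0.9,0,-1]
    - [0,0,0.6,0,-1]
    - [0,0,0.3,0,-1]
    - [0,0,0,0,-1]

```text
clock: 34.0
tcp_pos: [0.558, -0.1852, 0.085]
ee_rot: [[0.385, 0.923, -0.002], [0.923, -0.385, 0.001], [0.0, -0.002, -1.0]]
ft_force: [-0.2, -0.3, -0.5]
gripper_width: 0.002
finger_force: 0.0
```

Request:
carry_out:
  motion:
    - [-0.2,0,0,0,-1]
    - [-0.2,0,0,0,-1]
    - [0,0,0,0,-1]

```text
clock: 34.3
tcp_pos: [0.5553, -0.1938, 0.0865]
ee_rot: [[0.386, 0.922, 0.001], [0.922, -0.386, -0.0], [-0.0, 0.001, -1.0]]
ft_force: [0.2, -0.5, 1.1]
gripper_width: 0.005
finger_force: 0.0
```

Request:
carry_out:
  motion:
    - [-0.2,0,0,0,-1]
    - [-0.2,0,0,0,-1]

```text
clock: 34.5
tcp_pos: [0.552, -0.2006, 0.0861]
ee_rot: [[0.386, 0.923, 0.0], [0.923, -0.386, 0.0], [0.0, 0.0, -1.0]]
ft_force: [-0.5, 1.4, 0.9]
gripper_width: 0.007
finger_force: 0.6
```

Request:
carry_out:
  motion:
    - [-0.2,0,0,0,-1]
    - [-0.2,0,0,0,-1]

```text
clock: 34.7
tcp_pos: [0.5492, -0.2084, 0.086]
ee_rot: [[0.386, 0.923, 0.001], [0.923, -0.386, -0.0], [-0.0, 0.001, -1.0]]
ft_force: [1.9, 0.7, 0.2]
gripper_width: 0.003
finger_force: 0.7
```

Request:
carry_out:
  motion:
    - [-0.2,0,0,0,-1]
    - [-0.2,0,0,0,-1]
    - [-0.1,0,0,0,-1]
    - [0,0,0,0,-1]

```text
clock: 35.1
tcp_pos: [0.5459, -0.2174, 0.086]
ee_rot: [[0.386, 0.923, 0.001], [0.923, -0.386, -0.0], [0.0, 0.001, -1.0]]
ft_force: [3.1, 1.7, 0.4]
gripper_width: 0.006
finger_force: 1.3
```

```bash
python3 - <<'E'
from h import *
np.set_printoptions(precision=3,suppress=True)
s=robot.state();print(s["tcp_pos"],s["ft_force"],s["moment"],s["finger_force"],s["q"])
W=robot.read_camera("wrist");cv2.imwrite("pics/w7.png",W["frame"][:,:,::-1])
for X in [(.5535,-.235,.073),(.575,-.225,.06)]: print(proj(W,np.array(X)))
E
```

```text
[ 0.546 -0.217  0.086] [3.107 1.67  0.406] [ 0.224 -0.404  0.033] 1.3087103515863419 [-0.569  0.47   1.64   0.001  1.03  -0.173]
[303.373 285.53 ]
[328.565 248.816]
```

Request:
carry_out:
  motion:
    - [0.15,0,0,0,-1]
    - [0,0,-0.8,0,-1]
    - [0,0,-0.7,0,-1]
    - [-0.5,-0.5,0,0,-1]
    - [-0.5,-0.5,0,0,-1]

```text
clock: 35.65
tcp_pos: [0.5192, -0.2254, 0.116]
ee_rot: [[0.385, 0.923, 0.0], [0.923, -0.385, -0.001], [-0.001, 0.0, -1.0]]
ft_force: [-0.9, -0.2, -0.4]
gripper_width: 0.005
finger_force: 0.0
```

Request:
carry_out:
  motion:
    - [0,0,0,0,-1]
    - [0,0,0.8,0,-1]
    - [0,0,0.7,0,-1]
    - [0,0,0,0,-1]

```text
clock: 36.05
tcp_pos: [0.5183, -0.2243, 0.0836]
ee_rot: [[0.386, 0.922, -0.004], [0.922, -0.386, 0.003], [0.001, -0.005, -1.0]]
ft_force: [0.1, 0.2, -0.2]
gripper_width: 0.006
finger_force: 0.0
```

Request:
carry_out:
  motion:
    - [0,0.2,0,0,-1]
    - [0,0.2,0,0,-1]
    - [0,0,0,0,-1]

```text
clock: 36.35
tcp_pos: [0.5288, -0.2288, 0.0866]
ee_rot: [[0.386, 0.923, 0.002], [0.923, -0.386, -0.001], [-0.0, 0.002, -1.0]]
ft_force: [-0.1, -0.3, -0.9]
gripper_width: 0.002
finger_force: 0.0
```

Request:
carry_out:
  motion:
    - [0,0.15,0,0,-1]
    - [0,0.15,0,0,-1]
    - [0,0,0,0,-1]

```text
clock: 36.65
tcp_pos: [0.5335, -0.2306, 0.086]
ee_rot: [[0.385, 0.923, 0.0], [0.923, -0.385, -0.0], [-0.0, 0.0, -1.0]]
ft_force: [0.0, 0.4, -0.2]
gripper_width: 0.003
finger_force: 0.0
```

Request:
carry_out:
  motion:
    - [0,0.15,0,0,-1]
    - [0,0.1,0,0,-1]
    - [0,0,0,0,-1]

```text
clock: 36.95
tcp_pos: [0.5366, -0.2327, 0.0856]
ee_rot: [[0.385, 0.923, -0.003], [0.923, -0.385, 0.0], [-0.001, -0.003, -1.0]]
ft_force: [-4.2, -1.8, 1.1]
gripper_width: 0.006
finger_force: 1.6
```

Request:
carry_out:
  motion:
    - [0,0.1,0,0,-1]
    - [0,0.1,0,0,-1]
    - [0,0,0,0,-1]

```text
clock: 37.25
tcp_pos: [0.542, -0.2341, 0.0858]
ee_rot: [[0.386, 0.923, 0.001], [0.923, -0.386, -0.0], [0.0, 0.001, -1.0]]
ft_force: [-1.4, 0.2, 0.4]
gripper_width: 0.005
finger_force: 0.6
```

Request:
carry_out:
  motion:
    - [0,0.1,0,0,-1]
    - [0,0.1,0,0,-1]
    - [0,0,0,0,-1]

```text
clock: 37.55
tcp_pos: [0.5458, -0.2356, 0.086]
ee_rot: [[0.386, 0.923, 0.001], [0.923, -0.386, -0.0], [0.0, 0.001, -1.0]]
ft_force: [-0.7, 0.7, -0.2]
gripper_width: 0.005
finger_force: 0.2
```

Request:
carry_out:
  motion:
    - [0,0.1,0,0,-1]
    - [0,0,0,0,-1]

```text
clock: 37.75
tcp_pos: [0.5474, -0.2363, 0.0859]
ee_rot: [[0.386, 0.923, 0.001], [0.923, -0.386, -0.0], [0.0, 0.001, -1.0]]
ft_force: [-0.3, 0.2, -0.1]
gripper_width: 0.001
finger_force: 0.2
```

Request:
carry_out:
  motion:
    - [0,0.1,0,0,-1]
    - [0,0,0,0,-1]

```text
clock: 37.95
tcp_pos: [0.5488, -0.237, 0.0858]
ee_rot: [[0.386, 0.923, -0.0], [0.923, -0.386, 0.0], [0.0, -0.001, -1.0]]
ft_force: [-1.7, 0.2, 1.0]
gripper_width: 0.005
finger_force: 0.9
```

Request:
carry_out:
  motion:
    - [0,0.1,0,0,-1]
    - [0,0,0,0,-1]

```text
clock: 38.15
tcp_pos: [0.5493, -0.2372, 0.0857]
ee_rot: [[0.385, 0.923, -0.003], [0.923, -0.385, 0.001], [0.0, -0.004, -1.0]]
ft_force: [-6.8, 1.7, 4.1]
gripper_width: 0.004
finger_force: 3.4
```

Request:
carry_out:
  motion:
    - [0,0.1,0,0,-1]
    - [0,0,0,0,-1]

```text
clock: 38.35
tcp_pos: [0.5497, -0.2374, 0.0856]
ee_rot: [[0.385, 0.923, -0.006], [0.923, -0.385, 0.003], [0.0, -0.007, -1.0]]
ft_force: [-10.6, 1.8, 7.4]
gripper_width: 0.005
finger_force: 5.7
```

The latch push stops firmly at about 10 N, with the pin at roughly 278°, as expected for fully shut. I'll back off, rise and check the pin numerically.

Request:
carry_out:
  motion:
    - [0,-0.3,0,0,-1]
    - [0,-0.5,0,0,-1]
    - [0,-0.5,-0.3,0,-1]
    - [0,0,-1,0,-1]
    - [0,0,-1,0,-1]

```text
clock: 38.85
tcp_pos: [0.5278, -0.2279, 0.1324]
ee_rot: [[0.386, 0.923, -0.0], [0.923, -0.386, 0.001], [0.0, -0.001, -1.0]]
ft_force: [0.1, 0.4, 0.6]
gripper_width: 0.006
finger_force: 0.0
```

Request:
carry_out:
  motion:
    - [-1,-0.3,-1,0,-1]
    - [-1,-0.3,-1,0,-1]
    - [-1,-0.3,-1,0,-1]
    - [-1,0,-1,0,-1]
    - [-1,0,-1,0,-1]

```text
clock: 39.35
tcp_pos: [0.4727, -0.3141, 0.2334]
ee_rot: [[0.385, 0.923, 0.001], [0.923, -0.385, -0.001], [-0.0, 0.001, -1.0]]
ft_force: [0.7, -0.1, -0.0]
gripper_width: 0.002
finger_force: 0.0
```

Request:
carry_out:
  motion:
    - [0,0,0,0,-1]
    - [0,0,0,0,-1]

```text
clock: 39.55
tcp_pos: [0.4732, -0.3136, 0.2321]
ee_rot: [[0.387, 0.922, 0.001], [0.922, -0.387, -0.0], [0.0, 0.001, -1.0]]
ft_force: [-0.7, 0.5, 0.4]
gripper_width: 0.005
finger_force: 0.0
```

```bash
python3 - <<'E'
from h import *
np.set_printoptions(precision=4,suppress=True)
s=robot.state();print(s["clock"],s["tcp_pos"],s["ft_force"])
r=np.radians(-22.7);ex=np.array([np.cos(r),np.sin(r)]);ey=np.array([-ex[1],ex[0]])
W=robot.read_camera("wrist")
g=cv2.cvtColor(W["frame"],cv2.COLOR_RGB2GRAY)
for piv in [np.array([.575,-.225])]:
    X=piv+.002*ex-.025*ey;p=proj(W,np.r_[X,.073]);q=proj(W,np.r_[piv,.06]);print("pred pin",X,p,"piv",q)
x0,y0=int(p[0])-50,max(int(p[1])-50,0)
c=g[y0:y0+100,x0:x0+100];m=(c<75).astype(np.uint8)
n,l,st,ce=cv2.connectedComponentsWithStats(m)
for i in range(1,n):
    if 15<st[i,4]<1500:
        pt=ce[i]+[x0,y0];w=onz(W,pt,.073)[:2]-piv;print(st[i],pt,"rel pivot",w@ex,w@ey)
cv2.imwrite("pics/w8.png",W["frame"][:,:,::-1])
E
```

```text
39.55 [ 0.4732 -0.3136  0.2321] [-0.7408  0.4986  0.442 ]
pred pin [ 0.5672 -0.2488] [343.8665 104.6444] piv [340.5222  78.4724]
[ 29  18  12  24 115] [327.2087  83.4696] rel pivot -0.014754893993940503 -0.0062092791056748125
[53 18 13 17 92] [352.3152  79.8804] rel pivot 0.008621128674424047 -0.0030856632738363496
[ 32  45  22  14 120] [336.2333 105.5083] rel pivot -0.005259546654256769 -0.02578231374195753
[91 44  3 15 22] [385.0909 105.    ] rel pivot 0.041459752435031555 -0.025315431816037216
[90 62  2 14 18] [383.4444 122.2778] rel pivot 0.04138772100143277 -0.0411732764773217
[88 79  3 13 19] [381.8421 139.1579] rel pivot 0.04132136835340945 -0.057132931840117154
```

```bash
python3 -c "
from plant import robot
print(robot.job_done())"
```

```text
the job is handed in; nothing more can be done
None
```

I laid the coarse grid flat on the drainer, slid it into the dicer until it met the end stop (about 11 N), swung the latch to a firm stop (about 10 N), and handed the job in at about 40 s. The hand-in returned no verdict, and the latch, the glass and the other two cutters had no final camera view; I checked the latch only by force and the pin's measured position.

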